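# Check the conveyor's emergency stop

### The job

Do the start-of-shift check of the slab conveyor's emergency stop: press the mushroom head in until it latches and stays in with your hand off it, then push it round clockwise with a fingertip against one of its finger lobes, without gripping the head, until it pops back out. Last, press the plain round reset button on its own box all the way in and let it go; leave the selector switch, hammer, chisel, stone and bottle where they are.

Things in the scene. Friction and masses are not known exactly. Their poses are not given: they have to be found in the camera images.
- plate: Steel mounting plate, 130 x 385 x 6 mm, bolted to the bench; origin under its centre, z up, y along its length. Three equal enclosures, 84 x 84 mm and 60 mm high, stand on it in a row along its y at 122 mm pitch (38 mm gaps), square to it, in any order: emergency stop, reset, selector. Everything on it is fixed except the buttons.
- estop_box: Enclosure of the emergency stop, 84 x 84 x 60 mm, with a yellow lid; origin under its centre, 6 mm above the bench; axes parallel to the plate's. It carries the mushroom: a steel collar (42 mm dia., 4 mm high) on the lid, a black stem (25 mm dia.) and the red head.
- estop_head (a point): Middle of the top of the red mushroom head, on its axis (108.5 mm above the bench when out, 100 mm when latched); moves and turns with the head, z up. The head is domed, 68 mm dia.; three notches in its rim, down to the 41 mm hub, leave three equal finger lobes 120 deg apart, one along this point's -x. From the head's underside (21 mm below this point) to the lid it is 21 mm when out, 13 mm latched.
- estop_lobe (a point): Outer end of one lobe on its centre line, at the rim's upper edge: 34 mm from the head's axis, 12.5 mm below the top of the dome; turns with the head, point axes as estop_head's. Lobes are 33 mm wide at the rim, 16 mm at the hub; the notches between are 25 mm wide at the hub and 34 mm at the rim, so that a fingertip fits. Midway along a notch the lobes' flanks are 14 mm high.
- estop_press (a joint): How far the mushroom head is pushed in, m: 0 = out, stop at 0.010. A spring pushes it out (5 N when out, 10 N in); pressing takes about 10 N. Beyond about 0.0085 it latches, and then rests at about 0.008 when let go.
- estop_twist (a joint): How far the head is turned, rad: 0 = home, grows clockwise seen from above, stop at 0.9. A light spring (0.03 to 0.08 N m) turns it back to 0 when let go. When latched, turning it past about 0.45 frees the latch and the head pops out by itself.
- lobe_push_side: The halves of the three lobes on their anticlockwise sides seen from above, the flanks one pushes on to turn the head clockwise; origin on the head's axis at its underside, turns with the head.
- lobe_back_side: The other halves of the three lobes (clockwise sides). Pressure on these and on the push sides at once while the head is turned counts as gripping it. Same origin.
- reset_box: Enclosure of the reset button, 84 x 84 x 60 mm, white lid; origin under its centre, 6 mm above the bench.
- reset_top (a point): Middle of the top of the reset button: a plain round black push button, 30 mm dia., standing 10 mm out of a round 46 mm steel bezel, in the middle of its box; the top is 88 mm above the bench when out; z up.
- reset (a joint): How far the reset button is pushed in, m: 0 = out, stop at 0.006. It springs back; fully in takes 5 N.
- selector_box: Enclosure of the selector switch, 84 x 84 x 60 mm, white lid; origin under its centre, 6 mm above the bench. To be left alone.
- selector_pointer (a point): The end of the selector switch's black bar-shaped grip (32 mm long, 14 mm wide), 16 mm from its axis, its top 110 mm above the bench. Not to be turned.
- hammer: Loose hammer lying on the bench, 260 mm long, wooden handle, steel head; origin under its middle, x towards the head. Bystander.
- chisel: Loose stone chisel lying on the bench, 180 mm long, 18 mm high; origin under its middle, x towards the edge. Bystander.
- stone: Loose grey stone piece, 75 x 100 x 49 mm; origin under its middle. Bystander.
- bottle: Loose white bottle standing upright, 60 mm dia., 115 mm high; origin under its middle. Bystander.

How it is judged:
By the outcome, as a careful person would: the job done as asked, in the order asked, and still so for the second after the job is handed in, with the robot touching nothing.
It also fails if it takes over 48 s, if anything falls off the work surface, if the arm or the gripper's body presses on something with over 40 N, if the wrist force passes 120 N, or if a joint passes its speed limit or range.

### The arm

A 7-joint arm with a two-finger parallel gripper is mounted at the origin on the work surface. World frame = base frame: x ahead of the robot, y to its left, z up, the work surface at z = 0. Lengths are in m, angles in degrees, forces in N, time in s.
With the tool pointing down it reaches from about 0.425 to 0.875 m from the base axis. Payload 4.7 kg.
Tool frame: the origin (TCP) lies at the very end of the fingers, on their centre line; the grasp point (between the pads) lies 19 mm behind it; z points along the fingers, y is the direction in which the jaws open and shut (so a half turn about z gives the same grasp; the last joint's range is limited). The gripper opens to 87 mm and grips with 3 to 60 N. Pads are 19 mm wide; open, the fingers measure 117 mm over their backs; the gripper's body (75 mm by 190 mm) begins 51 mm behind the grasp point.
Start: joints at [66.24, 18.392, -4.016, 83.108, 1.295, 78.541, -3.26], TCP at [0.27, -0.591, 0.223] pointing down, gripper open.
Joint ranges: [-163.93, 163.93], [-17.29, 119.83], [-79.2, 71.16], [3.27, 140.29], [-89.18, 269.18], [5.43, 117.66], [-154.24, 154.24]. Speed limits (degrees/s): [147.25, 147.25, 180, 180, 180, 180, 180].

### API

Orientations are given as [roll, pitch, yaw] about the fixed x, y, z axes, in that order (R = Rz(yaw) Ry(pitch) Rx(roll)).
In Python, from cell import * gives the robot as it stands.
- The arm moves only by the tool arm_command, never from a script. Its argument "targets" is a list that holds one entry, the list of rows, each a list of 7 numbers: the shift along the tool's x, y, z in m, then the turn, a rotation vector about the tool's x, y, z in degrees, then the gripper's target within -1 to 1 (shut at 1, half-way at 0, fully open at -1). In form: [[[tx, ty, tz, rx, ry, rz, claw], ...]]. A call has 1 to 10 rows; each row is the pose to reach, as a shift and turn from the pose commanded when the call began, along the tool's axes at that moment; what a row does not reach only later rows make up. A row lasts 1/10 s, in which the tool goes at most 50 mm and 8.59 degrees, less where a joint would pass 70% of its speed; a pose out of reach is approached as far as the arm can. A call with a gripper value outside its range is refused whole. The fingers move at their own pace and stop on an object; "newtons" is the grip in N (left out, the last holds). Time passes only in rows, so rows that repeat a pose let the fingers close. It gives the time, the measured TCP pose, the force and the opening at its end, in the units of the state.
- get_obs(): the state, without advancing time (a new reading comes with each control period).
- read_camera(name): name is "scene" or "side" or "wrist"; returns a dict with "img" (400x640x3 uint8, red, green, blue), "z_map" (400x640 float32, m along the optical axis (not along the pixel's ray), 0 where there is no reading), "K" (3x3 intrinsics, pixels), "origin" and "attitude" of the camera in the world. Camera axes: x right, y down, z forward; pixel columns grow to the right and rows downward; lengths in m; the calibration is good to about 2 mm. A picture is of the moment at which its call begins.
- sign_off(): hands the job in, once; it reports no verdict.
Trained networks look in the newest picture that a camera, given by its name, has taken for a name from the list of things; names that differ only in an ending like _2 or _b are one class to them, and where a whole thing is asked for, a point or a joint stands for the part that bears it (a point fixed in the world has none). Each returns a list of dicts, best first, with "conf" (0 to 1); they miss things now and then, are a little off and sometimes report something else, mostly with a low value. They report only what shows in the picture. A call takes as long as a camera call.
- search_frame(thing, camera): "position" ([column, row] in pixels, amid what is visible of it).
The state is a dict: "time_s": time; "qpos": joint angles; "joint_velocities": joint speeds; "effort": joint torques, N m; "tool_pos": TCP position; "tool_rot": TCP orientation; "force": force on the tool from outside, world axes, zero at the start; "wrist_torque": the same for the moment, N m; "grip_width": finger opening in m.
Only numpy, scipy, OpenCV 4.12 (cv2) and the standard library are available. Lean on these libraries where they do the work, as an engineer would, in place of code of your own. Each camera call takes 0.05 s, during which the arm holds its last target.

## Working session

There is one attempt and no reset: what is moved stays moved. The work goes in short steps, Python scripts to look and compute and a tool call to move; the robot and the scene stay as the last step left them, time stands still between calls to the robot, and variables do not carry over. Pictures are saved under pics/ and viewed, and the job is handed in when it is done.

Besides the shell and the picture viewer there is one more tool, called by a JSON object that holds its "api" and its "payload". arm_command: Moves the arm, as the interface text tells. Its arguments: {"type":"object","properties":{"targets":{"type":"array","items":{"type":"array","items":{"type":"array","items":{"type":"number"}}}},"newtons":{"type":"number"}},"required":["targets"]}

```bash
mkdir -p pics
cat > h.py <<'E'
from cell import *
import numpy as np, cv2
def snap(c,fn):
    d=read_camera(c); cv2.imwrite('pics/'+fn,cv2.cvtColor(d['img'],cv2.COLOR_RGB2BGR)); return d
def rotm(a):
    a=np.array(a,float)
    if a.shape==(3,3): return a
    from scipy.spatial.transform import Rotation as R
    return R.from_euler('xyz',a,degrees=True).as_matrix()
def w(d,u,v,r=1):
    z=d['z_map'][int(v)-r:int(v)+r+1,int(u)-r:int(u)+r+1]; z=z[z>0]; z=np.median(z)
    K=d['K']; p=np.array([(u-K[0,2])/K[0,0]*z,(v-K[1,2])/K[1,1]*z,z])
    return rotm(d['attitude'])@p+np.array(d['origin'])
def cloud(d):
    K=d['K'];z=d['z_map'];vv,uu=np.mgrid[:400,:640]
    P=np.stack([(uu-K[0,2])/K[0,0]*z,(vv-K[1,2])/K[1,1]*z,z],-1)
    return P@rotm(d['attitude']).T+np.array(d['origin'])
E
python3 - <<'E'
from h import *
print(get_obs())
for c in ['scene','side','wrist']:
    d=snap(c,c+'1.png'); print(c,d['origin'],d['attitude'])
    for t in ['estop_head','reset_top','selector_pointer','estop_lobe','bottle','hammer','stone','chisel']:
        r=search_frame(t,c)[:3]
        print(t,[(x['position'],round(x['conf'],2),np.round(w(d,*x['position']),3)) for x in r])
E
```

```text
{'time_s': 0.0, 'qpos': array([66.24052207, 18.43792383, -4.01444158, 83.17560527,  1.29500433,
       78.53992817, -3.26074743]), 'joint_velocities': array([-0.03136288,  0.02520892, -0.02414283,  0.06101444,  0.08782629,
       -0.05845296,  0.01065636]), 'effort': array([ 3.13586479e-04, -4.91283774e+01, -4.03807629e-01, -3.12527382e+01,
       -6.38326071e-02,  4.35631745e-02,  1.82720810e-04]), 'tool_pos': array([ 0.26995809, -0.59067986,  0.22146807]), 'tool_rot': array([-1.79891781e+02,  6.11762087e-03,  2.45674680e+01]), 'force': array([-0.03013109, -0.18986695, -0.17669947]), 'wrist_torque': array([-0.03221986,  0.00719136, -0.00793314]), 'grip_width': 0.0870623919271664}
scene [1.20921207 0.39293834 0.62257926] [-128.67736988    0.31502176  114.36010025]
estop_head [([275.4, 164.8], 0.77, array([ 0.553, -0.02 ,  0.104])), ([281.5, 164.7], 0.45, array([ 0.544, -0.01 ,  0.101]))]
reset_top [([374.2, 189.1], 0.7, array([0.529, 0.207, 0.088]))]
selector_pointer [([272.1, 163.4], 0.75, array([ 0.553, -0.029,  0.104])), ([324.9, 177.1], 0.54, array([0.535, 0.094, 0.09 ]))]
estop_
[... 743 characters left out ...]
.065]))]
selector_pointer [([352.3, 202.0], 0.64, array([0.526, 0.103, 0.1  ]))]
estop_lobe [([374.8, 166.7], 0.6, array([ 0.514, -0.027,  0.099])), ([356.4, 170.2], 0.59, array([ 0.547, -0.006,  0.098]))]
bottle [([281.9, 350.3], 0.82, array([0.535, 0.426, 0.074]))]
hammer [([288.3, 192.5], 0.77, array([0.696, 0.005, 0.017]))]
stone [([258.7, 271.7], 0.64, array([0.648, 0.262, 0.034])), ([335.8, 246.0], 0.25, array([0.523, 0.214, 0.087]))]
chisel [([409.5, 252.9], 0.96, array([0.41 , 0.112, 0.013]))]
wrist [ 0.33298233 -0.56387785  0.38457972] [ 1.65169160e+02  5.57349001e-02 -6.54598194e+01]
estop_head []
reset_top []
selector_pointer []
estop_lobe []
bottle []
hammer []
stone []
chisel []
```

View pics/scene1.png

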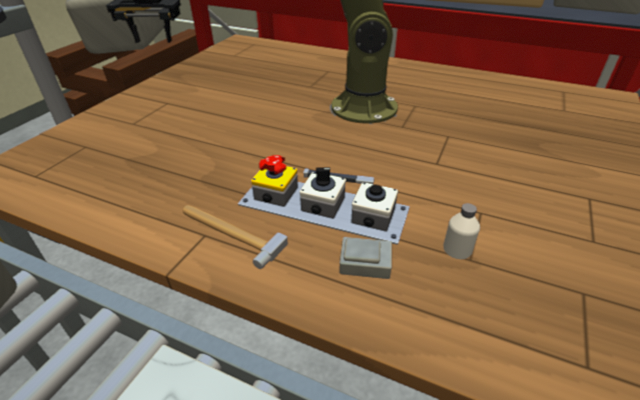

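View pics/side1.png

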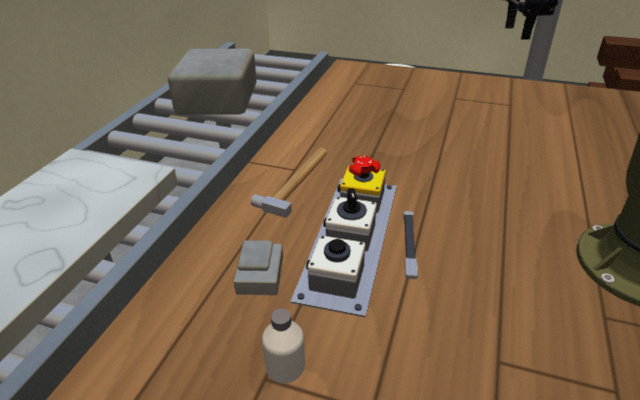

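Run:
```python
from h import *
def blobs(mask,minA=60):
    n,l,s,c=cv2.connectedComponentsWithStats(mask.astype(np.uint8)); return [(i,l==i) for i in range(1,n) if s[i,4]>minA]
for c in ['scene','side']:
    d=read_camera(c); P=cloud(d); im=d['img'].astype(int)
    hsv=cv2.cvtColor(d['img'],cv2.COLOR_RGB2HSV)
    near=(P[...,0]>.42)&(P[...,0]<.64)&(P[...,1]>-.12)&(P[...,1]<.3)&(d['z_map']>0)
    red=near&(im[...,0]>1.8*im[...,1])&(im[...,0]>1.8*im[...,2])&(P[...,2]>.08)&(P[...,2]<.115)
    Q=P[red]; print(c,'red',len(Q),Q.min(0),Q.max(0),Q[Q[:,2]>.1].mean(0))
    # top dome sphere-ish fit
    # lids: z~.066
    lid=near&(abs(P[...,2]-.066)<.006)
    n,l,s,cc=cv2.connectedComponentsWithStats(lid.astype(np.uint8))
    for i in range(1,n):
        if s[i,4]>150:
            q=P[l==i]; r=cv2.minAreaRect((q[:,:2]*1000).astype(np.float32)); print('lid',r,np.median(q[:,2]))
    dark=near&(im.max(2)<70)&(P[...,2]>.08)
    n,l,s,cc=cv2.connectedComponentsWithStats(dark.astype(np.uint8))
    for i in range(1,n):
        if s[i,4]>20:
            q=P[l==i]; print('dark',s[i,4],q.mean(0),q.min(0),q.max(0))
```

```text
scene red 368 [ 0.50856333 -0.06797476  0.08047196] [ 0.57115663 -0.00162713  0.10960033] [ 0.54501898 -0.03253817  0.10471905]
lid ((541.6324462890625, -34.67654800415039), (84.23445892333984, 83.25065612792969), 4.580135345458984) 0.06589980757466657
lid ((532.4967041015625, 87.00275421142578), (86.96790313720703, 83.83818817138672), 4.017019271850586) 0.0660552828295774
lid ((523.4017944335938, 207.59713745117188), (86.4615478515625, 83.49143981933594), 4.044709205627441) 0.06589374112739088
dark 187 [0.53714939 0.08839926 0.09560666] [0.52656188 0.07315503 0.08007174] [0.54840765 0.10254883 0.11205503]
dark 104 [0.5280718  0.20932382 0.08638855] [0.51425435 0.19426862 0.08017441] [0.53842291 0.2220818  0.09005725]
side red 446 [ 0.50584916 -0.06393571  0.08181633] [0.56672799 0.22386808 0.10945334] [ 0.53647268 -0.02858142  0.10430035]
lid ((538.80859375, -32.62548828125), (84.19749450683594, 84.74775695800781), 4.247562408447266) 0.06504567107161263
lid ((530.0494384765625, 87.66883850097656), (84.07862854003906, 85.86036682128906), 4.351863384246826) 0.0654582142596874
lid ((521.9389038085938, 209.82736206054688), (83.98653411865234, 85.9561767578125), 3.827315330505371) 0.06517298532160731
dark 164 [0.52837738 0.09551351 0.09873909] [0.51875982 0.0742515  0.08008587] [0.54190692 0.10584888 0.11113092]
dark 198 [0.52132234 0.21239392 0.08611238] [0.50735377 0.19399058 0.08007675] [0.53646365 0.2248031  0.08944468]
```

```bash
cat >> h.py <<'E'
def rel(p,yaw=None):
    o=get_obs(); R=rotm(o['tool_rot']); t=R.T@(np.array(p)-o['tool_pos'])
    print('shift',np.round(t,4), 'dyaw->rz', None if yaw is None else np.round(-(yaw-o['tool_rot'][2]),2))
E
python3 -c "
from h import *
rel([.54,-.034,.25])"
```

```text
shift [ 0.477  -0.3946 -0.0275] dyaw->rz None
```

{"api": "arm_command", "payload": {"targets": [[[0.035, -0.029, -0.01, 0, 0, 0, -1], [0.07, -0.058, -0.02, 0, 0, 0, -1], [0.105, -0.087, -0.027, 0, 0, 0, -1], [0.14, -0.116, -0.027, 0, 0, 0, -1], [0.175, -0.145, -0.027, 0, 0, 0, -1], [0.21, -0.174, -0.027, 0, 0, 0, -1], [0.245, -0.203, -0.027, 0, 0, 0, -1], [0.28, -0.232, -0.027, 0, 0, 0, -1], [0.315, -0.261, -0.027, 0, 0, 0, -1], [0.35, -0.29, -0.027, 0, 0, 0, -1]]]}}

```text
time_s: 2.45
tool_pos: [0.4685, -0.1802, 0.2499]
tool_rot: [179.9, -0.0, 24.6]
force: [0.2, -0.7, 0.3]
grip_width: 0.087
```

{"api": "arm_command", "payload": {"targets": [[[0.035, -0.029, 0, 0, 0, 0, -1], [0.07, -0.058, 0, 0, 0, 0, -1], [0.105, -0.087, 0, 0, 0, 0, -1], [0.127, -0.105, 0, 0, 0, 0, -1], [0.127, -0.105, 0, 0, 0, 0, -1], [0.127, -0.105, 0, 0, 0, 0, -1]]]}}

```text
time_s: 3.05
tool_pos: [0.5398, -0.0334, 0.2495]
tool_rot: [180.0, 0.0, 24.7]
force: [-0.1, -0.7, -0.5]
grip_width: 0.0869
```

Run:
```python
from h import *
d=snap('wrist','w2.png'); o=get_obs(); print(o['tool_pos'],o['tool_rot'],o['qpos'],o['force'],o['time_s'])
for t in ['estop_head','estop_lobe','reset_top','selector_pointer']:
    print(t,[(x['position'],round(x['conf'],2),np.round(w(d,*x['position']),3)) for x in search_frame(t,'wrist')[:5]])
```

```text
[ 0.5395281  -0.03474034  0.24941453] [1.79961726e+02 4.92639721e-02 2.45142370e+01] [ 31.42037113   6.298821   -32.81824914  95.473699     3.52520917
  79.27659055 -67.38434325] [ 0.50286125 -1.12378948  0.28546895] 3.1
estop_head [([314.5, 190.6], 0.95, array([ 0.54 , -0.034,  0.108]))]
estop_lobe [([305.5, 179.9], 0.58, array([ 0.546, -0.02 ,  0.104]))]
reset_top [([114.1, 111.9], 0.88, array([0.524, 0.203, 0.088])), ([228.3, 150.5], 0.56, array([0.539, 0.071, 0.098])), ([210.3, 218.8], 0.41, array([0.417, 0.081, 0.017]))]
selector_pointer [([220.7, 148.2], 0.8, array([0.54 , 0.077, 0.109])), ([114.8, 109.5], 0.63, array([0.527, 0.203, 0.088]))]
```

View pics/w2.png

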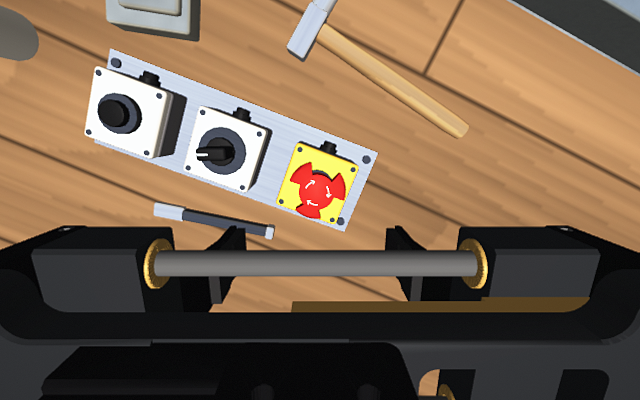

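The head shows at (315,191) with three lobes (about (305,175), (335,185), (307,210)), selector at (215,152), reset at (119,113). Now lobe angles.

Run:
```python
from h import *
d=read_camera('wrist'); P=cloud(d); im=d['img'].astype(int)
red=(im[...,0]>1.8*im[...,1])&(im[...,0]>1.8*im[...,2])&(abs(P[...,0]-.54)<.05)&(abs(P[...,1]+.034)<.05)&(P[...,2]>.075)
q=P[red];
c,r=cv2.minEnclosingCircle((q[:,:2]*1000).astype(np.float32)); print(len(q),c,r,q[:,2].max())
top=q[q[:,2]>.106]; print('top',top.mean(0),len(top))
lid=(abs(P[...,2]-.066)<.005)&(abs(P[...,0]-.54)<.06)&(abs(P[...,1]+.034)<.06); l=P[lid]; print(cv2.minAreaRect((l[:,:2]*1000).astype(np.float32)))
for c0 in [np.array(c)/1000, np.array([.540,-.034])]:
    v=q[:,:2]-c0; rr=np.hypot(*v.T); a=np.degrees(np.arctan2(v[:,1],v[:,0]))[(rr>.026)]
    h,_=np.histogram(a,np.arange(-180,181,10)); print(h)
    print('phase',np.degrees(np.angle(np.mean(np.exp(3j*np.radians(a)))))/3)
r=(abs(P[...,2]-.088)<.003)&(abs(P[...,0]-.522)<.03)&(abs(P[...,1]-.21)<.03); print('reset',P[r].mean(0),r.sum(),cv2.minEnclosingCircle((P[r][:,:2]*1000).astype(np.float32)))
cv2.imwrite('pics/w2z.png',cv2.resize(cv2.cvtColor(d['img'][120:250,250:390],cv2.COLOR_RGB2BGR),None,fx=4,fy=4,interpolation=cv2.INTER_CUBIC))
```

```text
1677 (538.0355834960938, -36.1744384765625) 33.604976654052734 0.10969672754877863
top [ 0.53867445 -0.03663044  0.10732884] 469
((538.537841796875, -36.73740768432617), (84.0088882446289, 83.91487884521484), 4.067792892456055)
[21 20 23  7  0  0  0  0  0 10 26 27 29 30 31 14  0  0  0  0  0 16 34 34
 29 28 30  5  0  0  0  0  0 14 22 23]
phase -56.001979862275164
[31 29 33 14  0  0  0  0  0 27 32 31 33 30 25  0  0  0  0  0  0 13 20 20
 19 17 18 12  0  0  0  0  0  0 31 26]
phase -56.351895348351654
reset [0.52228826 0.20528658 0.08774986] 584 ((522.0971069335938, 205.92941284179688), 15.261679649353027)
```

View pics/w2z.png

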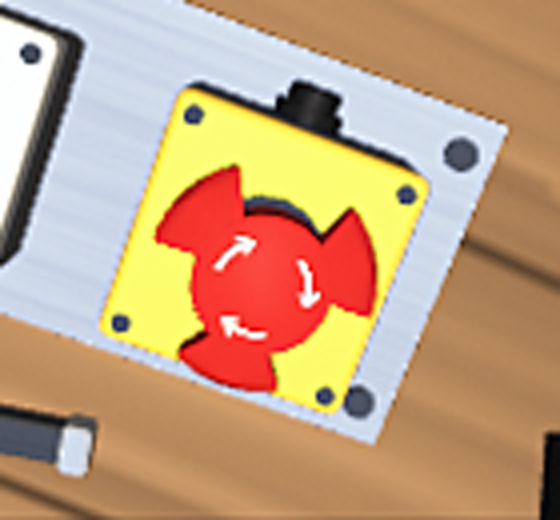

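{"api": "arm_command", "payload": {"targets": [[[-0.001, 0.0005, 0.03, 0, 0, -5, 1], [-0.001, 0.0005, 0.06, 0, 0, -9.5, 1], [-0.001, 0.0005, 0.09, 0, 0, -9.5, 1], [-0.001, 0.0005, 0.11, 0, 0, -9.5, 1], [-0.001, 0.0005, 0.125, 0, 0, -9.5, 1], [-0.001, 0.0005, 0.125, 0, 0, -9.5, 1], [-0.001, 0.0005, 0.125, 0, 0, -9.5, 1]]], "newtons": 20}}

```text
time_s: 4.05
tool_pos: [0.5396, -0.0347, 0.1252]
tool_rot: [180.0, -0.0, 34.0]
force: [0.4, 0.6, 0.6]
grip_width: 0.0392
```

Run:
```python
from h import *
o=get_obs(); print(o['tool_pos'],o['tool_rot'],o['qpos'],o['force'],o['grip_width'])
for c in ['scene','side']:
    d=read_camera(c); P=cloud(d); im=d['img']
    m=(P[...,2]>.12)&(P[...,2]<.17)&(np.hypot(P[...,0]-.539,P[...,1]+.0355)<.08)
    R=rotm(o['tool_rot']); 
    q=(P[m]-o['tool_pos'])@R
    for a,b in [(.00,.01),(.01,.02),(.02,.035),(.035,.05)]:
        s=q[(-q[:,2]>a)&(-q[:,2]<b)]
        if len(s): print(c,a,len(s),np.round(s.min(0)[:2],4),np.round(s.max(0)[:2],4))
    v,u=np.argwhere(m).mean(0).astype(int)
    cv2.imwrite(f'pics/{c}3.png',cv2.resize(cv2.cvtColor(im[v-50:v+70,u-70:u+70],cv2.COLOR_RGB2BGR),None,fx=4,fy=4,interpolation=cv2.INTER_CUBIC))
```

```text
[ 0.53957861 -0.03467883  0.12519038] [ 1.79969938e+02 -3.68409083e-02  3.40479999e+01] [ 30.90313384  11.71340518 -33.24693262 104.79175649   7.03286743
  65.48741598 -60.67008856] [0.38366858 0.58414601 0.56089383] 0.03915550216874296
scene 0.0 32 [-0.0053 -0.0266] [0.0134 0.0295]
scene 0.01 32 [ 0.0034 -0.0273] [0.0128 0.0289]
scene 0.02 57 [ 0.0046 -0.0305] [0.014  0.0312]
scene 0.035 53 [-0.004  -0.0308] [0.0129 0.0342]
side 0.0 74 [-0.0096 -0.0293] [0.0122 0.0283]
side 0.01 76 [-0.0115 -0.0291] [0.0123 0.0265]
side 0.02 99 [-0.0091 -0.032 ] [0.0128 0.0284]
```

View pics/scene3.png

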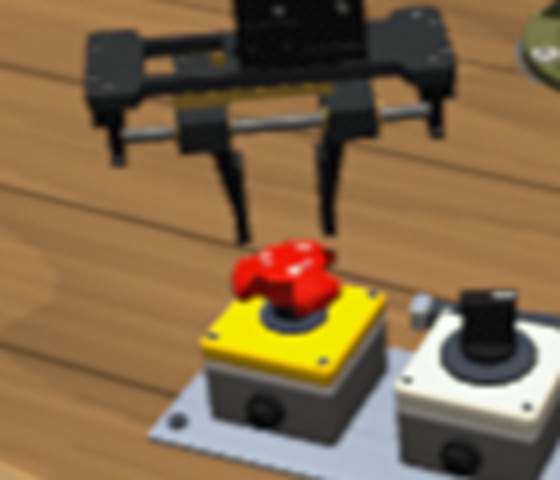

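View pics/side3.png

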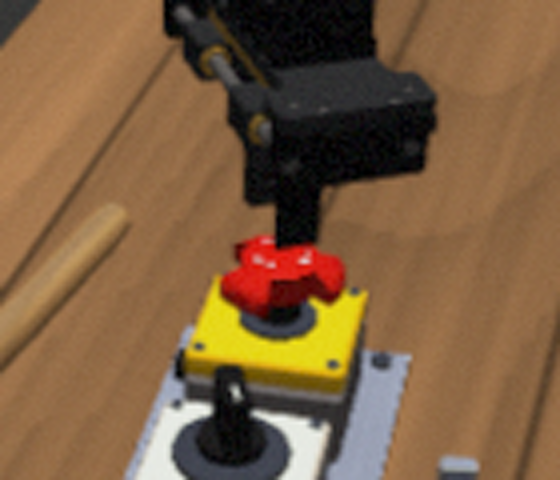

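{"api": "arm_command", "payload": {"targets": [[[0, 0, 0, 0, 0, 0, 1], [0, 0, 0, 0, 0, 0, 1], [0, 0, 0.003, 0, 0, 0, 1], [0, 0, 0.006, 0, 0, 0, 1], [0, 0, 0.009, 0, 0, 0, 1], [0, 0, 0.012, 0, 0, 0, 1], [0, 0, 0.015, 0, 0, 0, 1], [0, 0, 0.018, 0, 0, 0, 1], [0, 0, 0.021, 0, 0, 0, 1], [0, 0, 0.023, 0, 0, 0, 1]]]}}

```text
time_s: 5.15
tool_pos: [0.5393, -0.0345, 0.1024]
tool_rot: [180.0, 0.0, 34.1]
force: [-3.0, 0.1, 7.3]
grip_width: 0.0005
```

{"api": "arm_command", "payload": {"targets": [[[0, 0, 0.002, 0, 0, 0, 1], [0, 0, 0.004, 0, 0, 0, 1], [0, 0, 0.005, 0, 0, 0, 1], [0, 0, 0.006, 0, 0, 0, 1]]]}}

```text
time_s: 5.55
tool_pos: [0.5396, -0.0345, 0.0982]
tool_rot: [179.9, 0.0, 34.1]
force: [-7.6, 0.1, 23.3]
grip_width: 0.0003
```

{"api": "arm_command", "payload": {"targets": [[[0, 0, -0.004, 0, 0, 0, 1], [0, 0, -0.012, 0, 0, 0, 1], [0, 0, -0.03, 0, 0, 0, 1], [0, 0, -0.05, 0, 0, 0, 1], [0, 0, -0.05, 0, 0, 0, 1], [0, 0, -0.05, 0, 0, 0, 1]]]}}

```text
time_s: 6.15
tool_pos: [0.5392, -0.0345, 0.1455]
tool_rot: [180.0, -0.0, 34.1]
force: [0.7, 0.2, -0.1]
grip_width: 0.0008
```

```bash
cat > m.py <<'E'
from h import *
import sys
o=get_obs(); print(o['tool_pos'],o['tool_rot'],o['force'],o['time_s'])
for cn in ['scene','side','wrist']:
    d=snap(cn,f'{cn}_{sys.argv[1]}.png'); P=cloud(d); im=d['img'].astype(int)
    red=(im[...,0]>1.8*im[...,1])&(im[...,0]>1.8*im[...,2])&(abs(P[...,0]-.54)<.05)&(abs(P[...,1]+.034)<.05)&(P[...,2]>.068)
    q=P[red]
    if len(q)<20: print(cn,'few');continue
    c,r=cv2.minEnclosingCircle((q[:,:2]*1000).astype(np.float32)); print(cn,len(q),c,r,'ztop',np.sort(q[:,2])[-10])
    v=q[:,:2]-[.539,-.0355]; rr=np.hypot(*v.T); a=np.degrees(np.arctan2(v[:,1],v[:,0]))[(rr>.026)]
    print(np.histogram(a,np.arange(-180,181,10))[0],'phase',np.degrees(np.angle(np.mean(np.exp(3j*np.radians(a)))))/3)
    vv,u=np.argwhere(red).mean(0).astype(int)
    cv2.imwrite(f'pics/{cn}_{sys.argv[1]}z.png',cv2.resize(cv2.cvtColor(d['img'][max(vv-60,0):vv+60,u-70:u+70],cv2.COLOR_RGB2BGR),None,fx=4,fy=4,interpolation=cv2.INTER_CUBIC))
E
python3 m.py 4
```

```text
[ 0.53919442 -0.03454748  0.14545791] [ 1.79973824e+02 -1.20815541e-02  3.40622850e+01] [ 0.67270406  0.22464382 -0.11461788] 6.15
scene 363 (542.3997192382812, -33.37171173095703) 35.79780578613281 ztop 0.382029142382
[ 0  0  0  0  0  0  0  0  0  1  3  3  4 12  8  9  0  0  0  0  0 11 15 15
 11 12  6  1  0  4  0  0  0  8  1  1] phase -58.027587983453536
side 480 (533.30517578125, -24.6958065032959) 43.17053985595703 ztop 0.3075919881910284
[ 6  3  3  1  0  0  0  0  0  1  0  0  1  0  2  8  0  0  0  0  1  5 15 11
 21 18 22 10  2  6  7  8  4 16 10  4] phase -55.62116339923562
wrist 2640 (540.5722045898438, -26.136276245117188) 42.5654296875 ztop 0.22059360013809948
[ 0  0  0  0  0  0  0  0  0  0 24 50 56 56 67 18  0  0  1 24 18 33 80 66
 61 56 54 26  0  0  0  0  0  0  0  0] phase -55.11488350741762
```

```bash
sed -i "s/(P\[...,2\]>.068)/(P[...,2]>.068)\&(P[...,2]<.115)/" m.py; python3 m.py 5
```

```text
[ 0.53830538 -0.0345171   0.14434971] [-1.79926252e+02  8.71404696e-02  3.40674980e+01] [-0.77006568 -0.31228491 -0.29045745] 6.3
scene 352 (541.7166137695312, -34.42531204223633) 33.090309143066406 ztop 0.10052548041196263
[ 0  0  0  0  0  0  0  0  0  1  3  2  6  7  8  9  0  0  0  0  0 10 17 16
 13 10  8  0  0  0  0  0  0 10  2  1] phase -59.49322875989992
side 428 (539.0919799804688, -32.06732177734375) 33.932552337646484 ztop 0.09985983676117505
[ 7  2  4  2  0  0  0  0  0  1  0  0  2  0  2  7  0  0  0  0  0  5 13  9
 17 20 20  6  0  0  0  0  0 18  7  7] phase -55.1273114127442
wrist 2487 (543.666259765625, -35.62799835205078) 32.9250602722168 ztop 0.10104817193768101
[ 0  0  0  0  0  0  0  0  0  0 22 49 59 53 70 15  0  0  0  0  0 34 66 66
 61 53 58 21  0  0  0  0  0  0  0  0] phase -53.39282795027615
```

View pics/wrist_5z.png

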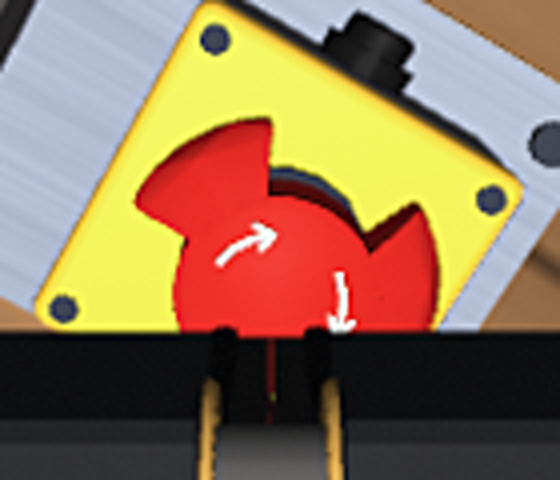

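View pics/side_5z.png

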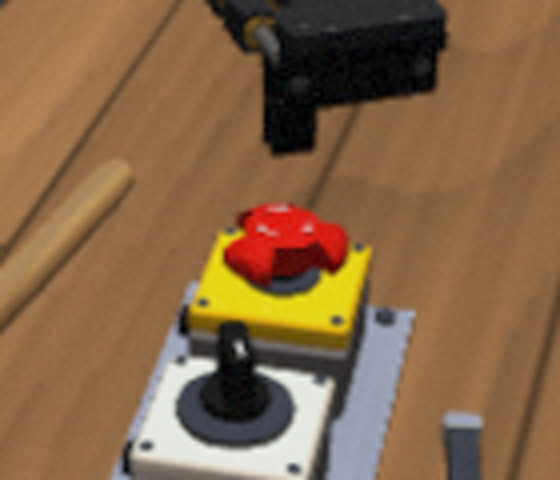

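{"api": "arm_command", "payload": {"targets": [[[0, -0.018, 0, 0, 0, 0, 1], [0, -0.034, 0, 0, 0, 0, 1], [0, -0.034, 0.012, 0, 0, 0, 1], [0, -0.034, 0.03, 0, 0, 0, 1], [0, -0.034, 0.042, 0, 0, 0, 1], [0, -0.034, 0.05, 0, 0, 0, 1], [0, -0.034, 0.056, 0, 0, 0, 1], [0, -0.034, 0.062, 0, 0, 0, 1], [0, -0.034, 0.067, 0, 0, 0, 1], [0, -0.034, 0.067, 0, 0, 0, 1]]]}}

```text
time_s: 7.45
tool_pos: [0.5198, -0.0064, 0.0779]
tool_rot: [-180.0, 0.0, 34.1]
force: [0.0, 0.3, -0.8]
grip_width: 0.0003
```

```bash
python3 m.py 6
```

```text
[ 0.51975571 -0.00638856  0.07794743] [-1.79965547e+02  3.86061795e-02  3.40617203e+01] [ 0.02658647  0.27473586 -0.81317567] 7.45
scene 369 (542.4254150390625, -34.5303840637207) 32.822021484375 ztop 0.10199400319728347
[ 0  0  0  0  0  0  0  0  0  1  3  3  5  8  5  9  0  0  0  0  0 10 15 14
 13 10  7  8 12  0  0  0  0  4  1  1] phase -52.65671078426015
side 210 (539.635986328125, -25.08670425415039) 36.787174224853516 ztop 0.10081567170761674
[ 0  0  0  0  0  0  0  0  0  0  0  0  0  0  0  9  0  0  0  0  0  5  9 16
 17 20 19 13  9  0  1  0  0  0  0  0] phase -44.416856278272554
wrist 1659 (549.6420288085938, -31.930927276611328) 31.330074310302734 ztop 0.09724402524714557
[  0   0   0   0   0   0   0   0   0   0   0   0   0  17  81  48   0   0
   0   0   0  76 155 154 155 147 146  39   5   0   0   0   0   0   0   0] phase -52.47013628098923
```

View pics/side_6z.png

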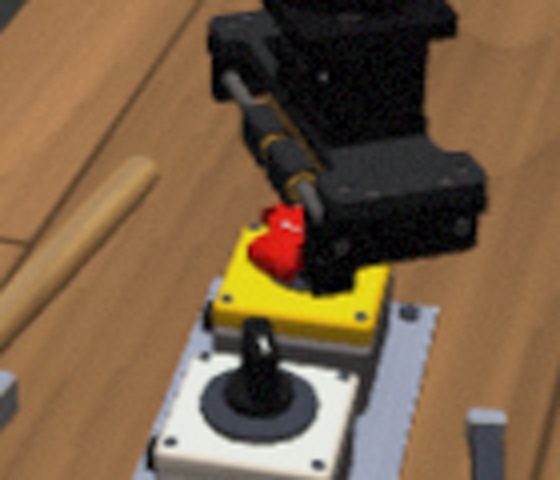

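View pics/wrist_6.png

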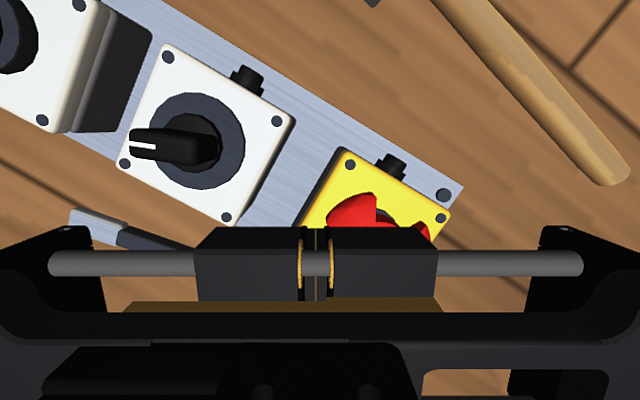

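{"api": "arm_command", "payload": {"targets": [[[0.0018, 0, 0, 0, 0, 3, 1], [0.0037, 0.0002, 0, 0, 0, 6, 1], [0.0055, 0.0004, 0, 0, 0, 9, 1], [0.0073, 0.0008, 0, 0, 0, 12, 1], [0.009, 0.0012, 0, 0, 0, 15, 1], [0.0108, 0.0017, 0, 0, 0, 18, 1], [0.0125, 0.0023, 0, 0, 0, 21, 1], [0.0142, 0.003, 0, 0, 0, 24, 1]]]}}

```text
time_s: 8.4
tool_pos: [0.5332, -0.001, 0.0789]
tool_rot: [180.0, 0.0, 9.9]
force: [-1.8, -0.4, 1.3]
grip_width: 0.0006
```

```bash
python3 m.py 7
```

```text
[ 0.53323224 -0.00096567  0.07887741] [1.79980164e+02 4.34441692e-02 9.93863108e+00] [-1.76724993 -0.37663329  1.32970089] 8.4
scene 346 (545.5914306640625, -33.86445999145508) 33.68462371826172 ztop 0.10390362798522157
[ 0  0  0  0  0  0  0  0  1  3  0  5  4 14  2  0  0  0  0  1 19 15 18 14
 12 24  5  0  0  0  0  0  0  0  0  1] phase 55.9170480424412
side few
wrist 1743 (548.8431396484375, -36.425453186035156) 32.12506103515625 ztop 0.0973272787617008
[  0   0   0   0   0   0   0   0   0   0   3  44  71 143   0   0   0   0
   0  33 158 153 153 143 115  75   6   0   0   0   0   0   0   0   0   0] phase 51.678397980644554
```

{"api": "arm_command", "payload": {"targets": [[[0.0018, 0, 0, 0, 0, 3, 1], [0.0037, 0.0002, 0, 0, 0, 6, 1], [0.0055, 0.0004, 0, 0, 0, 9, 1], [0.0073, 0.0008, 0, 0, 0, 12, 1], [0.009, 0.0012, 0, 0, 0, 15, 1], [0.0108, 0.0017, 0, 0, 0, 18, 1], [0.0125, 0.0023, 0, 0, 0, 21, 1], [0.0125, 0.0023, 0, 0, 0, 21, 1]]]}}

```text
time_s: 9.35
tool_pos: [0.5457, -0.0006, 0.0785]
tool_rot: [-180.0, 0.1, -10.9]
force: [-2.7, 1.3, -0.0]
grip_width: 0.0003
```

```bash
python3 m.py 8
```

```text
[ 0.54573575 -0.00063727  0.07847189] [-1.79998399e+02  6.21375160e-02 -1.08742810e+01] [-2.74995099  1.26749003 -0.03300327] 9.35
scene 283 (547.2359008789062, -35.10039138793945) 32.1340217590332 ztop 0.10934844486192963
[ 0  0  0  0  0  0  0  0  1  2  4 12  1  0  0  0  0  1 12 15 17 17 17 22
 10  0  0  0  0  0  0  0  0  0  0  0] phase 38.91385710093331
side 208 (532.7315063476562, -25.68758773803711) 38.28793716430664 ztop 0.10701665235487046
[ 0  0  0  0  0  2  4  0  0  0  0  0  0  0  0  0  0  0  0  0  0  0  0  0
  0  1  4  4  7  5 18 16 16 12  8  5] phase 15.09888137721272
wrist 1616 (546.3378295898438, -39.07396697998047) 32.117923736572266 ztop 0.10381864957799636
[  0   0   0   0   0   0   0   0   7  55  93 175   0   0   0   0   0  46
 194 182 178 143  75  65  10   0   0   0   0   0   0   0   0   0   0   0] phase 29.961392065564144
```

View pics/scene_8z.png

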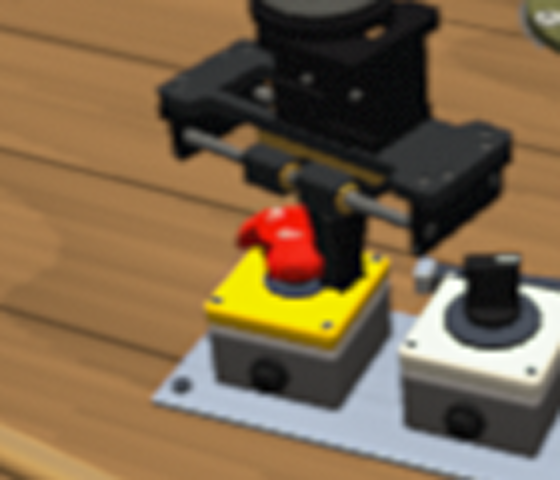

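{"api": "arm_command", "payload": {"targets": [[[-0.0049, 0.0003, 0, 0, 0, -8, 1], [-0.0096, 0.0014, 0, 0, 0, -16, 1], [-0.0142, 0.003, 0, 0, 0, -24, 1], [-0.0185, 0.0053, 0, 0, 0, -32, 1], [-0.0225, 0.0082, 0, 0, 0, -40, 1], [-0.0225, 0.0082, 0, 0, 0, -40, 1], [-0.0225, 0.0082, -0.015, 0, 0, -40, 1], [-0.0225, 0.0082, -0.04, 0, 0, -40, 1], [-0.0225, 0.0082, -0.08, 0, 0, -40, 1], [-0.0225, 0.0082, -0.08, 0, 0, -40, 1]]]}}

```text
time_s: 10.5
tool_pos: [0.5272, -0.0042, 0.1653]
tool_rot: [179.6, -0.6, 29.0]
force: [1.3, -0.4, 0.9]
grip_width: 0.0003
```

```bash
python3 m.py 9
python3 - <<'E'
from h import *
rel([.522,.2075,.13])
E
```

```text
[ 0.52723579 -0.00424174  0.16530082] [179.61503626  -0.56237586  28.9530948 ] [ 1.30551958 -0.44017966  0.85365869] 10.5
scene 368 (540.0430908203125, -34.81325912475586) 34.66794967651367 ztop 0.10906096206070659
[ 0  0  0  1  0  0  0  0  0  2  2  5  3  5 10 10  0  0  0  0  0 12 17 16
 12 12  9  2  0  0  0  0  0 10  2  1] phase -58.880409502259255
side 438 (538.5655517578125, -31.538196563720703) 34.07655334472656 ztop 0.10793096811135428
[ 8  5  4  0  0  0  0  0  0  0  0  0  0  1  1  9  0  0  0  0  0  3 15 10
 19 21 20 11  0  0  0  0  0 14 10  6] phase -53.58994928138361
wrist 2369 (542.5382080078125, -36.18933868408203) 33.63702392578125 ztop 0.10893788039131705
[ 0  0  0  0  0  0  0  0  0  3 46 41 51 48 65 16  0  0  0  0  0 32 63 64
 66 60 60 24  0  0  0  0  0  0  0  0] phase -54.0680992305208
shift [ 0.1019 -0.1862  0.0292] dyaw->rz None
```

View pics/wrist_9.png

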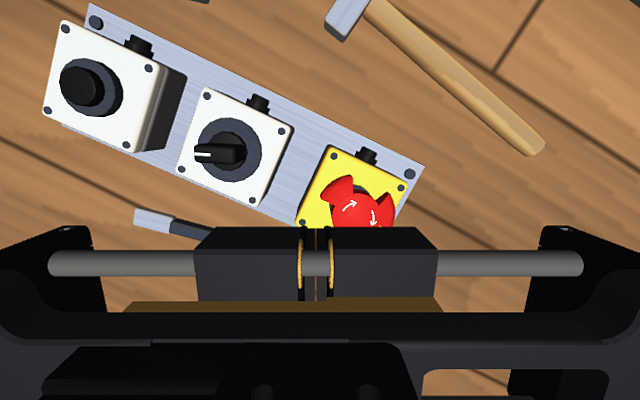

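Head is out (top 0.109) and back home. Going to the reset button, staying high over the selector.

{"api": "arm_command", "payload": {"targets": [[[0.02, -0.037, 0, 0, 0, 0, 1], [0.04, -0.074, 0, 0, 0, 0, 1], [0.06, -0.111, 0, 0, 0, 0, 1], [0.08, -0.148, 0, 0, 0, 0, 1], [0.102, -0.186, 0, 0, 0, 0, 1], [0.102, -0.186, 0.02, 0, 0, 0, 1], [0.102, -0.186, 0.04, 0, 0, 0, 1], [0.102, -0.186, 0.04, 0, 0, 0, 1], [0.102, -0.186, 0.04, 0, 0, 0, 1]]]}}

```text
time_s: 11.55
tool_pos: [0.5208, 0.2071, 0.1178]
tool_rot: [-180.0, 0.1, 29.0]
force: [1.4, 0.2, -0.1]
grip_width: 0.0005
```

Run:
```python
from h import *
o=get_obs(); print(o['tool_pos'],o['tool_rot'],o['force']); rel([.522,.2075,.088])
for c in ['scene','side']:
    d=snap(c,c+'_10.png'); P=cloud(d); im=d['img']
    r=(abs(P[...,2]-.088)<.003)&(abs(P[...,0]-.522)<.03)&(abs(P[...,1]-.2075)<.03); print(P[r].mean(0),r.sum())
    t=(P[...,2]>.12)&(P[...,2]<.14)&(abs(P[...,0]-.522)<.04)&(abs(P[...,1]-.2075)<.04); print('tip',P[t].mean(0),t.sum())
    v,u=np.argwhere(r).mean(0).astype(int)
    cv2.imwrite(f'pics/{c}_10z.png',cv2.resize(cv2.cvtColor(im[v-70:v+50,u-70:u+70],cv2.COLOR_RGB2BGR),None,fx=4,fy=4))
```

```text
[0.52076974 0.20709537 0.11784275] [-1.79961714e+02  1.13566892e-01  2.90367253e+01] [ 1.36230441  0.23937026 -0.09454691]
shift [0.0013 0.0003 0.0298] dyaw->rz None
[0.52505506 0.20795327 0.08793767] 93
tip [0.52968777 0.20878676 0.13015632] 81
[0.52195753 0.21010498 0.08702494] 162
tip [0.51741586 0.21628705 0.12084203] 7
```

View pics/scene_10z.png

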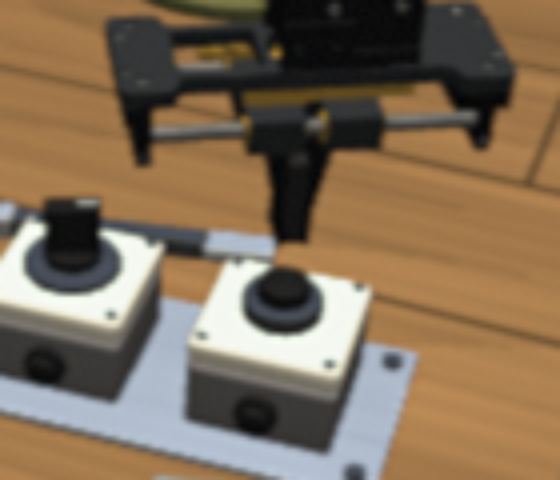

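View pics/side_10z.png

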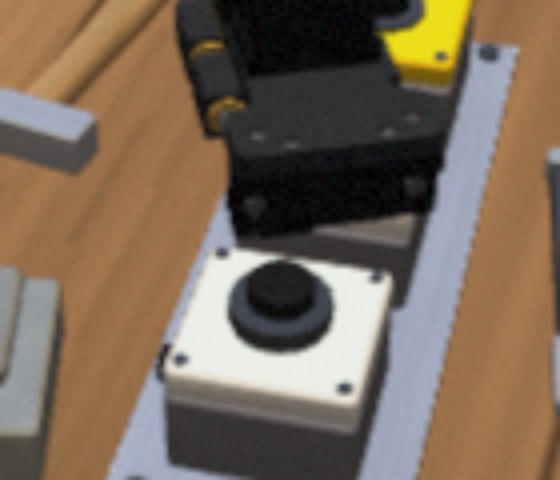

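{"api": "arm_command", "payload": {"targets": [[[0.001, 0.0005, 0.012, 0, 0, 0, 1], [0.001, 0.0005, 0.024, 0, 0, 0, 1], [0.001, 0.0005, 0.028, 0, 0, 0, 1], [0.001, 0.0005, 0.031, 0, 0, 0, 1], [0.001, 0.0005, 0.033, 0, 0, 0, 1], [0.001, 0.0005, 0.035, 0, 0, 0, 1], [0.001, 0.0005, 0.037, 0, 0, 0, 1], [0.001, 0.0005, 0.037, 0, 0, 0, 1]]]}}

```text
time_s: 12.45
tool_pos: [0.5224, 0.2073, 0.0824]
tool_rot: [180.0, 0.0, 29.1]
force: [-4.6, -3.0, 8.4]
grip_width: 0.0007
```

{"api": "arm_command", "payload": {"targets": [[[0, 0, 0.0015, 0, 0, 0, 1], [0, 0, 0.003, 0, 0, 0, 1], [0, 0, 0.003, 0, 0, 0, 1]]]}}

```text
time_s: 12.75
tool_pos: [0.5225, 0.2074, 0.0821]
tool_rot: [179.9, 0.1, 29.1]
force: [-9.8, -6.3, 26.0]
grip_width: 0.0006
```

Force rises to 26 N without travel, so it is on its stop. Releasing.

{"api": "arm_command", "payload": {"targets": [[[0, 0, -0.004, 0, 0, 0, 1], [0, 0, -0.012, 0, 0, 0, 1], [0, 0, -0.03, 0, 0, 0, 1], [0, 0, -0.07, 0, 0, 0, 1], [0, 0, -0.12, 0, 0, 0, 1], [0, 0, -0.12, 0, 0, 0, 1], [0, 0, -0.12, 0, 0, 0, 1]]]}}

```text
time_s: 13.45
tool_pos: [0.5236, 0.2081, 0.2]
tool_rot: [179.9, -0.2, 29.1]
force: [-1.2, 0.2, -0.3]
grip_width: 0.0004
```

```bash
python3 m.py 11
python3 - <<'E'
from h import *
for c in ['scene','side','wrist']:
    d=read_camera(c); P=cloud(d)
    r=(P[...,2]>.08)&(P[...,2]<.1)&(abs(P[...,0]-.522)<.02)&(abs(P[...,1]-.2075)<.02); print(c,'reset top z',np.percentile(P[r][:,2],80),r.sum())
    for t in ['hammer','chisel','stone','bottle','selector_pointer']:
        print(t,[(round(x['conf'],2),np.round(w(d,*x['position']),3)) for x in search_frame(t,c)[:1]])
E
```

```text
[0.52359077 0.20814673 0.19996896] [179.94624471  -0.2221066   29.07088712] [-1.18355769  0.24857945 -0.29141533] 13.45
scene 369 (540.4982299804688, -33.36501693725586) 34.359371185302734 ztop 0.10869846329119082
[ 2  0  0  0  0  0  0  0  0  1  2  4  4  7  8  9  0  0  0  0  0 12 18 15
 14  9 11  1  0  0  0  0  0  9  2  0] phase -59.20403488433822
side few
wrist 1100 (533.2460327148438, -26.831727981567383) 26.333602905273438 ztop 0.1082541532825872
[ 0  0  0  0  0  0  0  0  0  0  0  0  0  0  0  0  0  0  0  0  0  0  0  0
 16 29 59 33  0  0  0  0  0 62 20  0] phase -50.71188572565841
scene reset top z 0.08861337139985641 120
hammer [(0.93, array([ 0.703, -0.005,  0.025]))]
chisel [(0.83, array([0.414, 0.126, 0.012]))]
stone [(0.82, array([0.692, 0.247, 0.044]))]
bottle [(0.7, array([0.572, 0.4  , 0.07 ]))]
selector_pointer [(0.54, array([0.536, 0.09 , 0.087]))]
side reset top z 0.08783667168780399 199
hammer [(0.6, array([0.698, 0.021, 0.019]))]
chisel [(0.61, array([0.414, 0.105, 0.015]))]
stone [(0.91, array([0.649, 0.262, 0.042]))]
bottle [(0.89, array([0.533, 0.425, 0.076]))]
selector_pointer [(0.71, array([0.525, 0.102, 0.098]))]
wrist reset top z 0.08822400999343906 653
hammer [(0.74, array([ 0.701, -0.002,  0.022]))]
chisel []
stone [(0.95, array([0.657, 0.238, 0.049]))]
bottle [(0.95, array([0.548, 0.384, 0.09 ]))]
selector_pointer [(0.51, array([0.544, 0.078, 0.08 ]))]
```

View pics/scene_11.png

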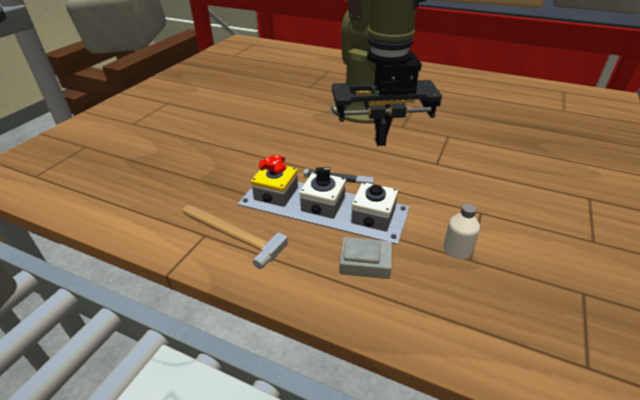

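The picture shows everything where it was, with the head at (272,164) out, the reset button at (375,190) out and the arm clear.

```bash
python3 -c "
from cell import *
print(sign_off())"
```

```text
the job is handed in; nothing more can be done
None
```

The emergency-stop check is done in the order you asked and handed in at about 14 s; `sign_off` reports no verdict.

1. **Press and latch:** I pressed the mushroom head in with closed fingers (23 N at the stop). With the hand off, all three cameras put its top at about 100–101 mm, so it was latched.
2. **Turn and release:** I pushed one lobe's anticlockwise-side flank clockwise with the closed fingertip, at about 3 N sideways. The head popped out, with its top at about 108–109 mm in the scene and side cameras afterwards, and turned back home.
3. **Reset button:** I pressed it to its stop, where force rose to 26 N without further travel, and let it go. Its top is back at 88 mm in all three cameras.

**Last checks:** The final scene picture shows the hammer, chisel, stone, bottle and selector where they were, and the arm clear of everything at 200 mm height. The network positions before and after agree to within about 3 mm in most cases. The chisel and hammer shifted by up to 16 mm along their length, which I put down to the network picking a different spot on them.

The final side view of the mushroom head was blocked by the arm, so its last height comes from the scene and wrist cameras.

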